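# Fit the second blue spring on the ejector plate

## Task

One rod of the steel ejector plate already carries its blue spring. Take the loose blue spring standing on the bench, thread it over the end of the bare rod and lower it, without letting it drop, until it stands on the plate, then let go. Leave the red and yellow springs where they stand.

Things in the scene. Friction and masses are not known exactly. Their poses are not given: they have to be found in the camera images.
- blue_spring: The loose compression spring of 5 mm blue round wire, standing upright on the bench: outside diameter 40 mm, bore 30 mm, height 60 mm, flat ends, about 100 g, too stiff to yield in the fingers. Origin at the centre of its underside, z up its axis. If its lower coil catches on the rod end, a slight twist or nudge frees it. (An identical blue spring is fixed on the other rod.)
- bare_rod_foot (a point): Foot of the bare upright rod, on its axis, level with the plate's top face (20 mm above the bench). The brass rod, 14 mm thick, stands 70 mm above this point; its last 12 mm taper to a 6 mm end. z points up; x points to the other rod, 110 mm away, which carries a blue spring 60 mm high, 40 mm across. The plate is bright steel, 170 x 80 x 20 mm, fixed to the bench at any yaw.
- red_spring: A bystander: red spring of the same size as the blue one, standing loose on the bench. Origin at the centre of its underside, z up.
- yellow_spring: A bystander: smaller yellow spring, 30 mm outside diameter, 45 mm high, standing loose on the bench. Origin at the centre of its underside, z up.
Not all that is in view belongs to the job. Of the things that look like the blue_spring, take the one that is farthest to the robot's right at the start.

How it is judged:
On the way:
1. the blue spring is lifted over the end of the bare rod (z of blue_spring in the frame of bare_rod_foot above 0.055 m and horizontal distance between blue_spring and bare_rod_foot below 0.03 m), for 0.04 s.
At the end, for the whole second after the job is handed in: The loose blue spring surrounds the bare rod (axes within 12 mm), stands upright within 10 degrees with its underside within 5 mm of the plate's top, released and at rest; the red and yellow springs still stand within 30 mm of where they were (horizontal distance between blue_spring and bare_rod_foot below 0.012 m and z of blue_spring in the frame of bare_rod_foot below 0.005 m and angle between blue_spring's own z axis and vertical below 0.17 rad and linear speed of blue_spring below 0.02 m/s and distance of each of red_spring, yellow_spring from where it was at the start of the episode below 0.03 m and angle between each of red_spring, yellow_spring's own z axis and vertical below 0.3 rad); the robot touches nothing.
It fails at once if the blue spring is let drop down the rod (out of the fingers with its underside more than 20 mm above the plate) (horizontal distance between blue_spring and bare_rod_foot below 0.015 m and z of blue_spring in the frame of bare_rod_foot between 0.02 and 0.065 m and contact force between the fingers and blue_spring below 0.1 N).
It fails at once if the red or yellow spring is moved by more than 30 mm (distance of any of red_spring, yellow_spring from where it was at the start of the episode above 0.03 m).
It also fails if it takes over 32 s, if anything falls off the work surface, if the arm or the gripper's body presses on something with over 40 N, if the wrist force passes 120 N, or if a joint passes its speed limit or range.

## Robot

A 7-joint arm with a two-finger parallel gripper is mounted at the origin on the work surface. World frame = base frame: x ahead of the robot, y to its left, z up, the work surface at z = 0. Lengths are in m, angles in rad, forces in N, time in s.
With the tool pointing down it reaches from about 0.4 to 0.75 m from the base axis. Payload 19.5 kg.
Tool frame: the origin (TCP) lies at the very end of the fingers, on their centre line; the grasp point (between the pads) lies 19 mm behind it; z points along the fingers, y is the direction in which the jaws open and shut (so a half turn about z gives the same grasp; the last joint's range is limited). The gripper opens to 85 mm and grips with 20 to 120 N. Pads are 22 mm wide; open, the fingers measure 114 mm over their backs; the gripper's body (76 mm by 85 mm) begins 54 mm behind the grasp point. The pads swing forward as they close: fully open they stand 13 mm farther back than shut.
Start: joints at [-1.303, 0.707, -0.028, 1.485, 0.022, 0.951, -0.075], TCP at [0.175, 0.548, 0.231] pointing down, gripper open.
Joint ranges: [-2.71, 2.71], [-0.32, 2.16], [-1.57, 1.52], [0, 2.45], [-1.46, 4.6], [0, 2.02], [-2.83, 2.83]. Speed limits (rad/s): [1.89, 1.89, 2.57, 2.57, 3.01, 3.01, 3.01].

## Interface

Orientations are given as a unit quaternion [x, y, z, w].
In Python, from rig import arm gives the robot as it stands. The module is installed in compiled form; this text tells all that it offers.
- The arm moves only by the tool jog_arm, never from a script. Its argument "motion" is a list of rows, each a list of 2 entries, a list of its own where there are three numbers: the shift along the world's x, y, z in mm, then the turn about the world's z in rad. A call has 1 to 5 rows; each row is the pose to reach, as a shift and turn from the pose commanded when the call began; what a row does not reach only later rows make up. A row lasts 1/10 s, in which the tool goes at most 50 mm and 8.59 degrees, less where a joint would pass 70% of its speed; a pose out of reach is approached as far as the arm can. A call with a gripper value outside its range is refused whole. "grip" is the finger opening in mm, from 0 to 85.4, set as the call begins (left out, the last holds). The fingers move at their own pace and stop on an object; "grip_force" is the grip in N (left out, the last holds). Time passes only in rows, so rows that repeat a pose let the fingers close. It gives the time, the measured TCP pose, the force and the opening at its end, in the units of the state.
- arm.sense(): the state, without advancing time (a new reading comes with each control period).
- arm.read_camera(name): name is "scene" or "top" or "wrist"; returns the picture (400x640x3 uint8, red, green, blue); there is no depth.
- arm.calibration(name): a dict with "fov_y" (degrees; the focal length in pixels is half the picture's height over the tangent of half this angle, whatever the lens; pixels are square), "cx", "cy" (the principal point, pixels), "R" (3x3) and "t" (3): a world point X has camera coordinates R X + t; the wrist camera has in their place "T_tool_cam" (4x4, takes a point from camera to tool coordinates, whose origin is the TCP and whose axes are the flange's). Camera axes: x right, y down, z forward; pixel columns grow to the right and rows downward; lengths in m; the calibration is good to about 2 mm. A picture is of the moment at which its call begins: read the wrist's pose just before it. calibration takes no time and is no camera call.
- arm.job_done(): hands the job in, once; it reports no verdict.
The state is a dict: "time": time; "q": joint angles; "dq": joint speeds; "tau": joint torques, N m; "position": TCP position; "orientation": TCP orientation; "force": force on the tool from outside, world axes, zero at the start; "torque": the same for the moment, N m; "width": finger opening in m.
Only numpy, scipy, OpenCV 4.12 (cv2) and the standard library are available. Lean on these libraries where they do the work, as an engineer would, in place of code of your own. Each camera call takes 0.05 s, during which the arm holds its last target.

## Working session

There is one attempt and no reset: what is moved stays moved. The work goes in short steps, Python scripts to look and compute and a tool call to move; the robot and the scene stay as the last step left them, time stands still between calls to the robot, and variables do not carry over. Pictures are saved under pics/ and viewed, and the job is handed in when it is done.

Besides the shell and the picture viewer there is one more tool, called after "Emit:" by a JSON object that holds its "fn" and its "kwargs", one argument or row to a line. jog_arm: Moves the arm, as the interface text tells. Its arguments: {"type":"object","properties":{"motion":{"type":"array"},"grip":{"type":"number"},"grip_force":{"type":"number"}},"required":["motion"]}

```bash
mkdir -p pics
python3 - <<'E'
from rig import arm
import cv2,json
s=arm.sense();print(s)
for n in("scene","top","wrist"):
    im=arm.read_camera(n);cv2.imwrite(f"pics/{n}0.png",im[:,:,::-1]);print(n,arm.calibration(n))
E
```

```text
{'time': 0.0, 'q': array([-1.30267683,  0.70707411, -0.02765851,  1.48501892,  0.02199784,
        0.95087784, -0.07549583]), 'dq': array([ 6.63863880e-05,  7.89767435e-04,  1.04354140e-03,  1.13025150e-03,
       -1.06263498e-03,  6.56916432e-04,  3.59040078e-04]), 'tau': array([ 1.28912416e-04, -8.83230686e+01,  1.23442512e+00, -2.36162478e+01,
        1.67423801e-02,  6.65774744e-03, -4.35398874e-05]), 'position': array([0.17520969, 0.54737542, 0.23083898]), 'orientation': array([ 1.54273639e-01,  9.88028013e-01, -5.32218091e-04, -8.02624215e-05]), 'force': array([-0.2474701 , -0.60451657,  0.30952076]), 'torque': array([-0.05015347,  0.03041482,  0.0180861 ]), 'width': 0.08531305989709788}
scene {'fov_y': 45.79959635681632, 'cx': 317.5973199939257, 'cy': 195.00882574738756, 'R': array([[ 0.25606743,  0.96652725, -0.01595442],
       [ 0.74800912, -0.20857463, -0.63006269],
       [-0.61230044,  0.14940448, -0.77638036]]), 't': array([-0.0805647 , -0.3617499 ,  1.12764784])}
top {'fov_y': 49.630166407606914, 'cx': 313.0954281950126, 'cy': 201.25971573039592, 'R': array([[-0.02701303, -0.99950697,  0.01600342],
       [-0.99564205,  0.02547218, -0.08971105],
       [ 0.08925918, -0.01835705, -0.99583925]]), 't': array([-0.03489652,  0.52262056,  0.67445063])}
wrist {'fov_y': 62.58911394377829, 'cx': 316.65450491551513, 'cy': 204.2234829589539, 'T_tool_cam': array([[-8.58865345e-04, -9.60565706e-01, -2.78051769e-01,
         7.00460734e-02],
       [ 9.99999256e-01, -1.06572334e-03,  5.92812588e-04,
         1.31366576e-05],
       [-8.65761702e-04, -2.78051053e-01,  9.60565907e-01,
        -1.42990796e-01],
       [ 0.00000000e+00,  0.00000000e+00,  0.00000000e+00,
         1.00000000e+00]])}
```

View pics/scene0.png

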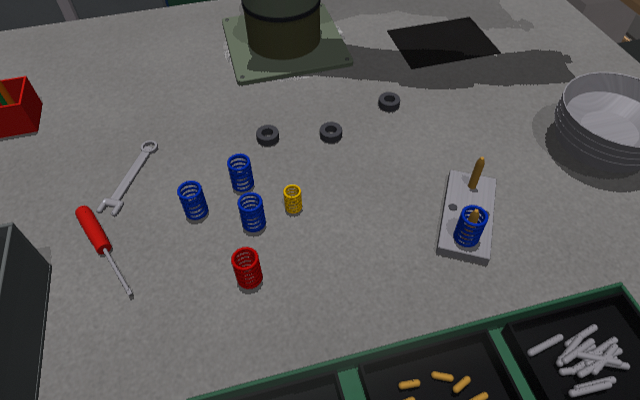

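View pics/top0.png

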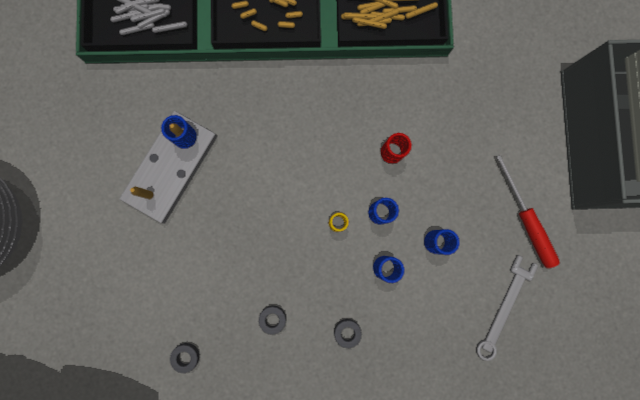

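View pics/wrist0.png

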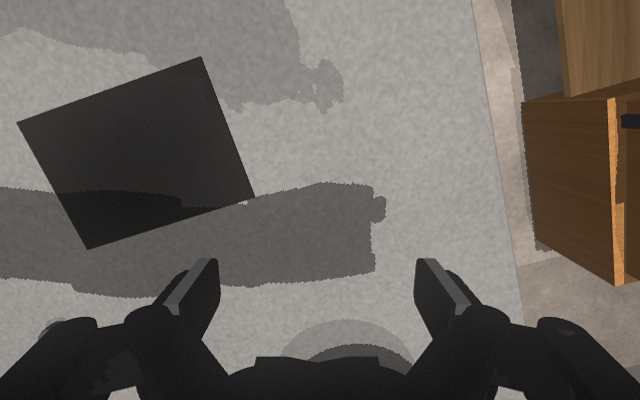

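The top view shows three loose blue springs, with tops at about (384,210), (390,269) and (442,242). The rightmost one (lowest y) is at (442,242), which is (192,200) in the scene view. The bare rod runs from about (152,194) to (132,190) in the top view. I'll fit silhouettes in both views.

```bash
cat > h.py <<'E'
import numpy as np,cv2
from scipy.optimize import minimize
from rig import arm
C={n:arm.calibration(n) for n in("scene","top")}
def proj(n,P):
    c=C[n];f=200/np.tan(np.radians(c["fov_y"]/2));q=np.atleast_2d(P)@c["R"].T+c["t"]
    return np.c_[f*q[:,0]/q[:,2]+c["cx"],f*q[:,1]/q[:,2]+c["cy"]]
def ray(n,uv,z):
    c=C[n];f=200/np.tan(np.radians(c["fov_y"]/2))
    d=c["R"].T@np.array([(uv[0]-c["cx"])/f,(uv[1]-c["cy"])/f,1]);o=-c["R"].T@c["t"]
    return (o+d*(z-o[2])/d[2])
a=np.linspace(0,2*np.pi,40)
def cyl(x,y,r,z0,h): 
    c=np.c_[x+r*np.cos(a),y+r*np.sin(a)]
    return np.vstack([np.c_[c,0*a+z0],np.c_[c,0*a+z0+h]])
def hullmask(n,P,S=4):
    m=np.zeros((400*S,640*S),np.uint8)
    hl=cv2.convexHull((((proj(n,P)+.5)*S-.5)).astype(np.float32))
    cv2.fillConvexPoly(m,np.round(hl*16).astype(np.int32),1,shift=4);return m
def obsmask(im,col,near,S=4):
    hsv=cv2.cvtColor(im,cv2.COLOR_RGB2HSV);h,s,v=cv2.split(hsv)
    m=dict(blue=(h>105)&(h<130)&(s>150),red=((h<6)|(h>174))&(s>150),yellow=(h>19)&(h<32)&(s>150),brass=(h>10)&(h<24)&(s>100))[col].astype(np.uint8)
    m=cv2.morphologyEx(m,cv2.MORPH_CLOSE,np.ones((3,3)))
    nl,lab=cv2.connectedComponents(m)
    ys,xs=np.nonzero(lab);i=np.argmin((xs-near[0])**2+(ys-near[1])**2)
    m=(lab==lab[ys[i],xs[i]]).astype(np.uint8)
    cs,_=cv2.findContours(m,cv2.RETR_EXTERNAL,cv2.CHAIN_APPROX_NONE)
    hl=cv2.convexHull(np.vstack(cs))
    o=np.zeros_like(m);cv2.fillConvexPoly(o,hl,1)
    return cv2.resize(o,None,fx=S,fy=S,interpolation=cv2.INTER_NEAREST),o.sum()
def fit(ims,col,near,r,z0,h,x0):
    ms={n:obsmask(ims[n],col,near[n])[0] for n in near}
    def cost(p,ns):
        t=0
        for n in ns:
            g=hullmask(n,cyl(p[0],p[1],r,z0,h));t+=1-(g&ms[n]).sum()/(g|ms[n]).sum()
        return t
    out=[]
    for ns in [list(near)]+[[n] for n in near]:
        res=minimize(cost,x0,args=(ns,),method="Nelder-Mead",options=dict(initial_simplex=np.array([x0,x0+[.01,0],x0+[0,.01]]),xatol=1e-4,fatol=1e-4))
        out.append((ns,res.x.round(4),round(res.fun,3)))
    return out
E
python3 - <<'E'
from h import *
ims={n:cv2.imread(f"pics/{n}0.png")[:,:,::-1].copy() for n in C}
for nm,col,t,s,r,z0,h in [("A","blue",(442,242),(192,200),.02,0,.06),("B","blue",(390,269),(240,173),.02,0,.06),("C","blue",(384,210),(252,213),.02,0,.06),("red","red",(396,148),(247,269),.02,0,.06),("yel","yellow",(339,222),(292,199),.015,0,.045),("rodspring","blue",(178,130),(470,227),.02,.02,.06),("rod","brass",(142,192),(477,173),.0065,.02,.068)]:
    x0=ray("top",t,z0+h*.7)[:2]
    print(nm,x0.round(3))
    for o in fit(ims,col,{"top":t,"scene":s},r,z0,h,x0):print("  ",o)
E
```

```text
A [ 0.451 -0.248]
   (['top', 'scene'], array([ 0.4513, -0.251 ]), np.float64(0.174))
   (['top'], array([ 0.4513, -0.2495]), np.float64(0.097))
   (['scene'], array([ 0.4501, -0.2514]), np.float64(0.071))
B [ 0.411 -0.165]
   (['top', 'scene'], array([ 0.4119, -0.1632]), np.float64(0.63))
   (['top'], array([ 0.4118, -0.163 ]), np.float64(0.075))
   (['scene'], array([ 0.4966, -0.1606]), np.float64(0.502))
C [ 0.503 -0.159]
   (['top', 'scene'], array([ 0.5024, -0.16  ]), np.float64(0.62))
   (['top'], array([ 0.5023, -0.1588]), np.float64(0.082))
   (['scene'], array([ 0.4971, -0.1607]), np.float64(0.501))
red [ 0.602 -0.183]
   (['top', 'scene'], array([ 0.604 , -0.1848]), np.float64(0.169))
   (['top'], array([ 0.6037, -0.1833]), np.float64(0.085))
   (['scene'], array([ 0.6028, -0.1852]), np.float64(0.061))
yel [ 0.487 -0.089]
   (['top', 'scene'], array([ 0.4871, -0.0887]), np.float64(0.161))
   (['top'], array([ 0.4873, -0.0876]), np.float64(0.06))
   (['scene'], array([ 0.486 , -0.0891]), np.float64(0.058))
rodspring [0.634 0.157]
   (['top', 'scene'], array([0.6329, 0.1576]), np.float64(0.176))
   (['top'], array([0.633 , 0.1579]), np.float64(0.1))
   (['scene'], array([0.6333, 0.1572]), np.float64(0.073))
rod [0.538 0.209]
   (['top', 'scene'], array([0.5392, 0.2142]), np.float64(0.319))
   (['top'], array([0.5389, 0.2134]), np.float64(0.181))
   (['scene'], array([0.5394, 0.2142]), np.float64(0.134))
```

Emit:
{"fn": "jog_arm", "kwargs": {
  "motion": [
    [[35,-25,0],-0.1],
    [[70,-51,0],-0.2],
    [[105,-76,0],-0.3],
    [[140,-102,0],-0.4],
    [[175,-127,0],-0.5]
  ],
  "grip": 64
}}

```text
time: 0.65
position: [0.3515, 0.4193, 0.2312]
orientation: [0.396, 0.918, -0.0, -0.0]
force: [0.8, 0.8, -0.2]
width: 0.064
```

Emit:
{"fn": "jog_arm", "kwargs": {
  "motion": [
    [[22,-36,0],-0.1],
    [[44,-72,0],-0.2],
    [[66,-108,0],-0.3],
    [[88,-144,0],-0.4],
    [[110,-180,0],-0.5]
  ]
}}

```text
time: 1.15
position: [0.4609, 0.2391, 0.2313]
orientation: [0.611, 0.792, -0.0, -0.0]
force: [0.9, 1.3, 0.1]
width: 0.0638
```

Emit:
{"fn": "jog_arm", "kwargs": {
  "motion": [
    [[8,-42,0],-0.1],
    [[16,-84,0],-0.2],
    [[24,-126,0],-0.26],
    [[32,-168,0],-0.26],
    [[40,-210,0],-0.26]
  ]
}}

```text
time: 1.65
position: [0.5003, 0.029, 0.2312]
orientation: [0.707, 0.707, -0.0, -0.0]
force: [0.9, -0.2, 0.2]
width: 0.0641
```

Emit:
{"fn": "jog_arm", "kwargs": {
  "motion": [
    [[-4,-40,-10],0],
    [[-8,-80,-20],0],
    [[-12,-120,-30],0],
    [[-16,-160,-40],0],
    [[-20,-200,-50],0]
  ]
}}

```text
time: 2.15
position: [0.4799, -0.1709, 0.1808]
orientation: [0.707, 0.707, -0.0, -0.0]
force: [-0.2, 0.0, -1.0]
width: 0.0641
```

Emit:
{"fn": "jog_arm", "kwargs": {
  "motion": [
    [[-10,-30,-10],0],
    [[-20,-60,-20],0],
    [[-29,-79,-40],0],
    [[-29,-79,-50],0],
    [[-29,-79,-50],0]
  ]
}}

```text
time: 2.65
position: [0.4508, -0.248, 0.1302]
orientation: [0.707, 0.707, -0.0, -0.001]
force: [-0.9, -0.1, 0.6]
width: 0.0641
```

Run:
```python
from h import *
from scipy.spatial.transform import Rotation as Ro
s=arm.sense();im=arm.read_camera("wrist");cw=arm.calibration("wrist")
T=np.eye(4);T[:3,:3]=Ro.from_quat(s["orientation"]).as_matrix();T[:3,3]=s["position"]
M=np.linalg.inv(T@cw["T_tool_cam"]);C["wrist"]=dict(fov_y=cw["fov_y"],cx=cw["cx"],cy=cw["cy"],R=M[:3,:3],t=M[:3,3])
print(s["position"])
o=im[:,:,::-1].copy()
for z in(0,.06):
  p=proj("wrist",np.c_[.451+.02*np.cos(a),-.250+.02*np.sin(a),0*a+z]);cv2.polylines(o,[p.round().astype(np.int32)],True,(0,255,0),1)
p0=proj("wrist",[.451,-.25,.06])[0];print(p0)
cv2.imwrite("pics/w1.png",o)
print(fit({"wrist":im},"blue",{"wrist":tuple(p0+[0,-20])},.02,0,.06,np.array([.451,-.25])))
```

```text
[ 0.45083631 -0.24802289  0.13017987]
[316.3067186  219.67732139]
[(['wrist'], array([ 0.4528, -0.2511]), np.float64(0.068)), (['wrist'], array([ 0.4528, -0.2511]), np.float64(0.068))]
```

View pics/w1.png

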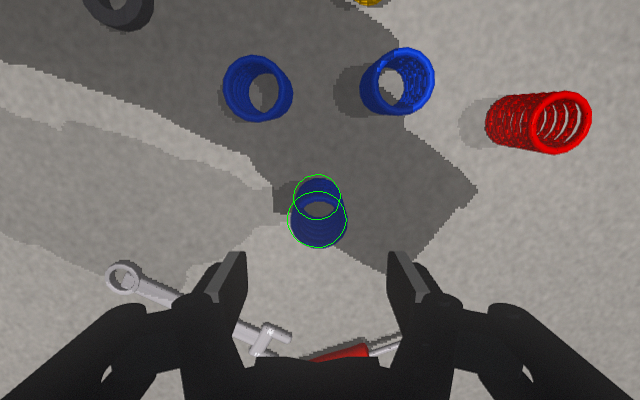

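The wrist view has the target at (317,212) between the open jaws. The fit differs by no more than 2 mm, so I'll descend and grip.

Emit:
{"fn": "jog_arm", "kwargs": {
  "motion": [
    [[1,-2.5,-30],0],
    [[1,-2.5,-60],0],
    [[1,-2.5,-85],0],
    [[1,-2.5,-103],0],
    [[1,-2.5,-103],0]
  ]
}}

```text
time: 3.2
position: [0.4523, -0.2497, 0.0272]
orientation: [0.706, 0.708, -0.0, -0.001]
force: [0.3, 0.3, 0.4]
width: 0.064
```

Emit:
{"fn": "jog_arm", "kwargs": {
  "motion": [
    [[0,0,0],0],
    [[0,0,0],0],
    [[0,0,0],0],
    [[0,0,0],0],
    [[0,0,0],0]
  ],
  "grip": 30,
  "grip_force": 50
}}

```text
time: 3.7
position: [0.4531, -0.2508, 0.0298]
orientation: [0.707, 0.708, 0.0, 0.001]
force: [-0.4, 2.0, 6.6]
width: 0.0395
```

Emit:
{"fn": "jog_arm", "kwargs": {
  "motion": [
    [[0,0,10],0],
    [[0,0,30],0],
    [[0,0,60],0],
    [[0,0,90],0],
    [[0,0,110],0]
  ]
}}

```text
time: 4.2
position: [0.4526, -0.251, 0.1415]
orientation: [0.707, 0.707, 0.0, 0.001]
force: [0.3, -0.2, -1.2]
width: 0.039
```

Run:
```python
from h import *
print(arm.sense())
for n in("scene","wrist"):
    im=arm.read_camera(n);cv2.imwrite(f"pics/{n}2.png",im[:,:,::-1])
```

```text
{'time': 4.2, 'q': array([ 0.37675019,  0.75942849,  0.12468892,  1.80831382, -0.1566636 ,
        0.58082639,  0.59944291]), 'dq': array([-0.0536397 , -0.31390555,  0.09322541, -0.15927389,  0.05186621,
        0.48069964, -0.04250178]), 'tau': array([  0.62379448, -82.27491617,   4.03514698, -14.97914851,
        -0.11791089,  -1.0118087 ,   0.11460216]), 'position': array([ 0.45263968, -0.25103288,  0.14152578]), 'orientation': array([7.06764563e-01, 7.07447691e-01, 3.90376622e-04, 1.21068901e-03]), 'force': array([ 0.2870135 , -0.22232637, -1.2079908 ]), 'torque': array([ 0.05392238, -0.00330974,  0.00632585]), 'width': 0.0389617704526813}
```

View pics/wrist2.png

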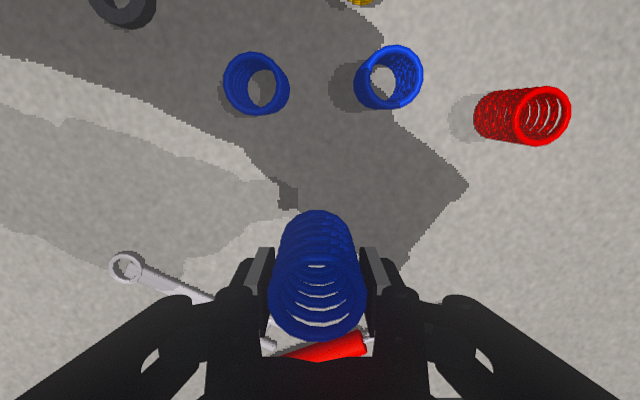

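View pics/scene2.png

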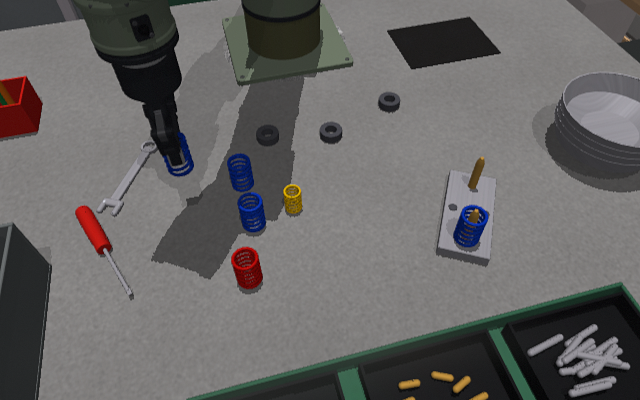

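The spring is held upright between the pads. Next I'll carry it towards the rod with its underside well above the rod end.

Emit:
{"fn": "jog_arm", "kwargs": {
  "motion": [
    [[6,30,8],0],
    [[13,70,16],0],
    [[21,112,24],0],
    [[29,154,24],0],
    [[37,196,24],0]
  ]
}}

```text
time: 4.8
position: [0.4893, -0.0531, 0.1627]
orientation: [0.707, 0.707, 0.0, 0.0]
force: [2.0, 0.2, -1.4]
width: 0.0393
```

Emit:
{"fn": "jog_arm", "kwargs": {
  "motion": [
    [[8,42,0],0],
    [[16,84,0],0],
    [[26,126,0],0],
    [[38,168,0],0],
    [[47,200,0],0]
  ]
}}

```text
time: 5.3
position: [0.5362, 0.1482, 0.1624]
orientation: [0.706, 0.708, 0.0, -0.0]
force: [0.1, -0.2, -0.4]
width: 0.0394
```

Emit:
{"fn": "jog_arm", "kwargs": {
  "motion": [
    [[0,0,0],0],
    [[0,0,0],0],
    [[0,0,0],0]
  ]
}}

```text
time: 5.6
position: [0.5361, 0.1441, 0.1624]
orientation: [0.707, 0.707, -0.0, 0.0]
force: [-0.1, 0.3, -0.7]
width: 0.0393
```

Run:
```python
from h import *
s=arm.sense();print(s["position"],s["orientation"],s["time"])
for n in("scene","wrist","top"):
    im=arm.read_camera(n);cv2.imwrite(f"pics/{n}3.png",im[:,:,::-1])
a_=cv2.imread("pics/scene3.png")[60:300,320:640];b=cv2.imread("pics/top3.png")[60:300,60:380]
cv2.imwrite("pics/c3.png",np.vstack([cv2.resize(np.hstack([a_,b]),(800,300)),cv2.resize(cv2.imread("pics/wrist3.png"),(480,300)).copy() if 0 else np.hstack([cv2.resize(cv2.imread("pics/wrist3.png"),(480,300)),np.zeros((300,320,3),np.uint8)])]))
```

```text
[0.53611063 0.14407309 0.16243689] [ 7.07161909e-01  7.07051597e-01 -2.56999331e-04  8.73861688e-05] 5.6
```

View pics/c3.png

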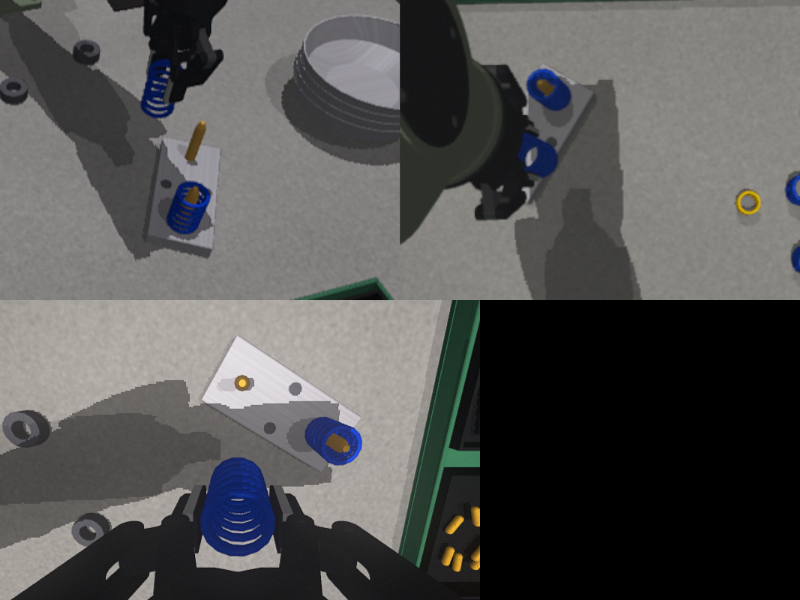

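The wrist view (bottom left) shows the rod end-on with its tip at about (323,111) in full pixels, and the spring held and looking upright. I'll measure the spring relative to the rod.

```bash
cat >> h.py <<'E'
from scipy.spatial.transform import Rotation as Ro
def setwrist(pos,quat):
    cw=arm.calibration("wrist");T=np.eye(4);T[:3,:3]=Ro.from_quat(quat).as_matrix();T[:3,3]=pos
    M=np.linalg.inv(T@cw["T_tool_cam"]);C["wrist"]=dict(fov_y=cw["fov_y"],cx=cw["cx"],cy=cw["cy"],R=M[:3,:3],t=M[:3,3])
E
python3 - <<'E'
from h import *
tcp=np.array([0.53611,0.14407,0.16244]);setwrist(tcp,[.70716,.70705,-.00026,.00009])
im={n:cv2.imread(f"pics/{n}3.png")[:,:,::-1].copy() for n in("scene","wrist","top")}
p=proj("wrist",[[tcp[0],tcp[1],.16]])[0];print(p)
r=proj("wrist",[.539,.214,.09])[0];print("rodtip pred",r)
print("rod",fit(im,"brass",{"wrist":tuple(r)},.0067,.02,.068,np.array([.539,.214]))[0])
for n,near in(("wrist",(317,270)),("scene",(446,130))):
  m=obsmask(im[n],"blue",near)[0]
  ys,xs=np.nonzero(m);print(n,"extent",xs.min()/4,xs.max()/4,ys.min()/4,ys.max()/4)
  def cost(p):
    ax=np.array([p[3],p[4],1]);P=cyl(0,0,.02,0,.06);P=P@Ro.align_vectors([ax/np.linalg.norm(ax)],[[0,0,1]])[0].as_matrix().T+p[:3]
    g=hullmask(n,P);return 1-(g&m).sum()/(g|m).sum()
  for k in (3,5):
    x0=np.array([tcp[0],tcp[1],.1325]);f=lambda p:cost(np.r_[p,np.zeros(5-k)])
    x0=np.r_[x0,np.zeros(k-3)];sim=np.vstack([x0]+[x0+d for d in np.diag([.008,.008,.008,.08,.08][:k])])
    res=minimize(f,x0,method="Nelder-Mead",options=dict(initial_simplex=sim,maxiter=400));print(n,k,res.x.round(4),round(res.fun,3))
o=im["wrist"][:,:,::-1].copy()
for z in(.1325,.1925):
  q=proj("wrist",np.c_[tcp[0]+.02*np.cos(a),tcp[1]+.02*np.sin(a),0*a+z]);cv2.polylines(o,[q.round().astype(np.int32)],True,(0,255,0),1)
for z,rr in((.02,.007),(.09,.003)):
  q=proj("wrist",np.c_[.539+rr*np.cos(a),.214+rr*np.sin(a),0*a+z]);cv2.polylines(o,[q.round().astype(np.int32)],True,(255,255,0),1)
cv2.imwrite("pics/w3o.png",o)
E
```

```text
[315.58400765 260.75379558]
rodtip pred [320.3150348  110.07074681]
rod (['wrist'], array([0.5404, 0.2138]), np.float64(0.116))
wrist extent 267.0 366.75 210.0 340.75
wrist 3 [0.5366 0.1416 0.1293] 0.023
wrist 5 [0.5361 0.1408 0.1297 0.0084 0.0279] 0.014
scene extent 433.0 459.75 107.0 153.75
scene 3 [0.5034 0.164  0.0991] 0.165
scene 5 [ 0.5121  0.1596  0.1108  0.0909 -0.1634] 0.157
```

View pics/w3o.png

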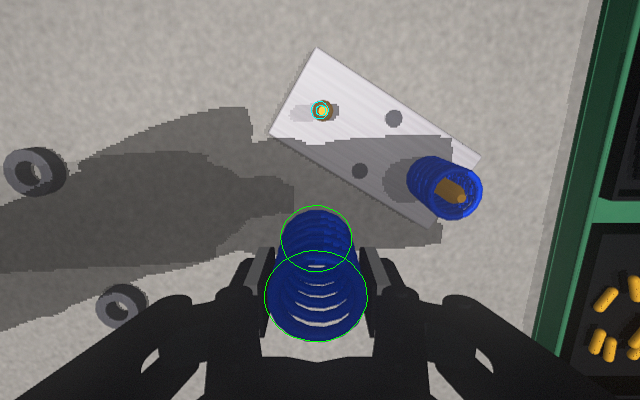

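Emit:
{"fn": "jog_arm", "kwargs": {
  "motion": [
    [[1,25,0],0],
    [[2,50,0],0],
    [[3.5,72,0],0],
    [[3.5,72,0],0],
    [[3.5,72,0],0]
  ]
}}

```text
time: 6.25
position: [0.5397, 0.2166, 0.1622]
orientation: [0.707, 0.707, -0.0, 0.0]
force: [0.7, -1.1, -1.9]
width: 0.0395
```

Emit:
{"fn": "jog_arm", "kwargs": {
  "motion": [
    [[0,0,-10],0],
    [[0,0,-20],0],
    [[0,0,-30],0],
    [[0,0,-30],0]
  ]
}}

```text
time: 6.65
position: [0.5392, 0.2166, 0.1306]
orientation: [0.707, 0.707, -0.001, -0.0]
force: [0.4, 0.2, -1.2]
width: 0.0395
```

Run:
```python
from h import *
s=arm.sense();print(s["position"],s["force"],s["time"])
o=[]
for n in("scene","wrist"):
    im=arm.read_camera(n)[:,:,::-1].copy();cv2.imwrite(f"pics/{n}4.png",im)
a_=cv2.imread("pics/scene4.png")[90:270,400:560];b=cv2.imread("pics/wrist4.png")[180:360,230:410]
cv2.imwrite("pics/c4.png",np.hstack([cv2.resize(a_,(400,450)),cv2.resize(b,(400,450))]))
```

```text
[0.53918147 0.21656188 0.13061075] [ 0.44230254  0.16147564 -1.24055583] 6.65
```

View pics/c4.png

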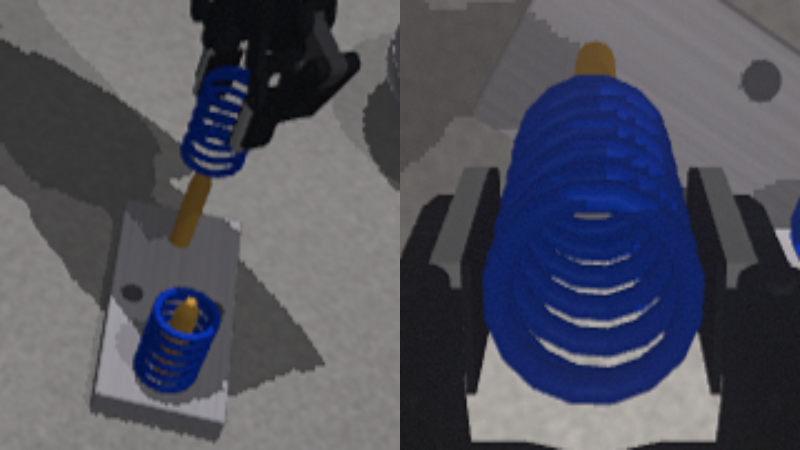

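The spring hangs centred over the rod end in both views. I'll lower it while watching the force.

Emit:
{"fn": "jog_arm", "kwargs": {
  "motion": [
    [[0,0,-5],0],
    [[0,0,-10],0],
    [[0,0,-15],0],
    [[0,0,-20],0],
    [[0,0,-25],0]
  ]
}}

```text
time: 7.25
position: [0.5398, 0.2171, 0.1068]
orientation: [0.707, 0.707, -0.0, -0.0]
force: [1.1, 0.8, -1.6]
width: 0.0392
```

Run:
```python
from h import *
s=arm.sense();print(s["position"],s["force"],s["time"])
for n in("scene","wrist"):
    im=arm.read_camera(n)[:,:,::-1].copy();cv2.imwrite(f"pics/{n}5.png",im)
a_=cv2.imread("pics/scene5.png")[90:270,400:560];b=cv2.imread("pics/wrist5.png")[180:360,230:410]
cv2.imwrite("pics/c5.png",np.hstack([cv2.resize(a_,(400,450)),cv2.resize(b,(400,450))]))
```

```text
[0.53977351 0.21711156 0.10680076] [ 1.05442374  0.79326276 -1.57742533] 7.25
```

View pics/c5.png

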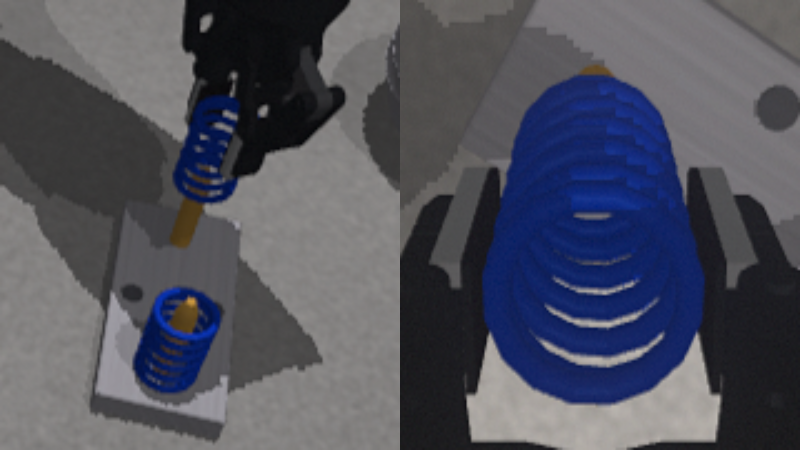

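The lower coil is now about 15 mm past the rod end with no contact force, so I'll continue down.

Emit:
{"fn": "jog_arm", "kwargs": {
  "motion": [
    [[0,0,-8],0],
    [[0,0,-17],0],
    [[0,0,-26],0],
    [[0,0,-35],0],
    [[0,0,-43],0]
  ]
}}

```text
time: 7.85
position: [0.5397, 0.217, 0.0633]
orientation: [0.707, 0.707, -0.0, -0.0]
force: [-1.0, 0.2, -0.8]
width: 0.0393
```

Emit:
{"fn": "jog_arm", "kwargs": {
  "motion": [
    [[0,0,-2],0],
    [[0,0,-4],0],
    [[0,0,-5],0],
    [[0,0,-6],0],
    [[0,0,-6],0]
  ]
}}

```text
time: 8.35
position: [0.5399, 0.2171, 0.0584]
orientation: [0.707, 0.707, 0.0, -0.0]
force: [0.7, -0.1, -1.2]
width: 0.0395
```

Emit:
{"fn": "jog_arm", "kwargs": {
  "motion": [
    [[0,0,-1],0],
    [[0,0,-2],0],
    [[0,0,-3],0],
    [[0,0,-3],0]
  ]
}}

```text
time: 8.75
position: [0.5397, 0.2171, 0.0551]
orientation: [0.707, 0.707, -0.0, -0.0]
force: [-0.6, -0.3, -1.5]
width: 0.0394
```

Emit:
{"fn": "jog_arm", "kwargs": {
  "motion": [
    [[0,0,-1],0],
    [[0,0,-2],0],
    [[0,0,-2],0]
  ]
}}

```text
time: 9.05
position: [0.5397, 0.2171, 0.0531]
orientation: [0.707, 0.707, -0.0, -0.0]
force: [0.5, 0.0, -1.9]
width: 0.0395
```

Emit:
{"fn": "jog_arm", "kwargs": {
  "motion": [
    [[0,0,-1],0],
    [[0,0,-2],0],
    [[0,0,-2],0]
  ]
}}

```text
time: 9.35
position: [0.5397, 0.2171, 0.0511]
orientation: [0.707, 0.707, -0.0, -0.0]
force: [0.6, -0.8, -1.3]
width: 0.0392
```

Emit:
{"fn": "jog_arm", "kwargs": {
  "motion": [
    [[0,0,-1],0],
    [[0,0,-1],0]
  ]
}}

```text
time: 9.55
position: [0.5397, 0.2171, 0.0502]
orientation: [0.707, 0.707, -0.0, -0.0]
force: [-0.1, 0.2, -1.0]
width: 0.0395
```

Emit:
{"fn": "jog_arm", "kwargs": {
  "motion": [
    [[0,0,-1],0],
    [[0,0,-1],0]
  ]
}}

```text
time: 9.75
position: [0.5398, 0.2171, 0.0498]
orientation: [0.707, 0.707, 0.0, -0.0]
force: [-3.2, -0.7, 10.3]
width: 0.0392
```

Emit:
{"fn": "jog_arm", "kwargs": {
  "motion": [
    [[0,0,-1],0],
    [[0,0,-1],0]
  ]
}}

```text
time: 9.95
position: [0.5399, 0.2171, 0.0497]
orientation: [0.707, 0.707, 0.0, -0.0]
force: [-8.6, -1.6, 30.0]
width: 0.0392
```

The contact force rises at TCP z 0.0498 m. That matches the 0.030 m grip offset, so the spring is on the plate. I'll relieve the pressure and release.

Emit:
{"fn": "jog_arm", "kwargs": {
  "motion": [
    [[0,0,1.5],0],
    [[0,0,1.5],0]
  ]
}}

```text
time: 10.15
position: [0.5399, 0.2172, 0.05]
orientation: [0.707, 0.707, 0.0, 0.0]
force: [-0.6, 0.4, -1.3]
width: 0.039
```

Emit:
{"fn": "jog_arm", "kwargs": {
  "motion": [
    [[0,0,0],0],
    [[0,0,0],0],
    [[0,0,0],0],
    [[0,0,0],0],
    [[0,0,0],0]
  ],
  "grip": 64
}}

```text
time: 10.65
position: [0.5398, 0.2171, 0.0497]
orientation: [0.707, 0.707, -0.0, -0.0]
force: [0.2, -0.5, 0.4]
width: 0.064
```

Run:
```python
from h import *
s=arm.sense();print(s["position"],s["force"],s["time"])
for n in("scene","wrist"):
    im=arm.read_camera(n)[:,:,::-1].copy();cv2.imwrite(f"pics/{n}6.png",im)
a_=cv2.imread("pics/scene6.png")[90:270,400:560];b=cv2.imread("pics/wrist6.png")[180:360,230:410]
cv2.imwrite("pics/c6.png",np.hstack([cv2.resize(a_,(400,450)),cv2.resize(b,(400,450))]))
```

```text
[0.53979287 0.21707001 0.04974238] [ 0.24282416 -0.54791868  0.40144364] 10.65
```

View pics/c6.png

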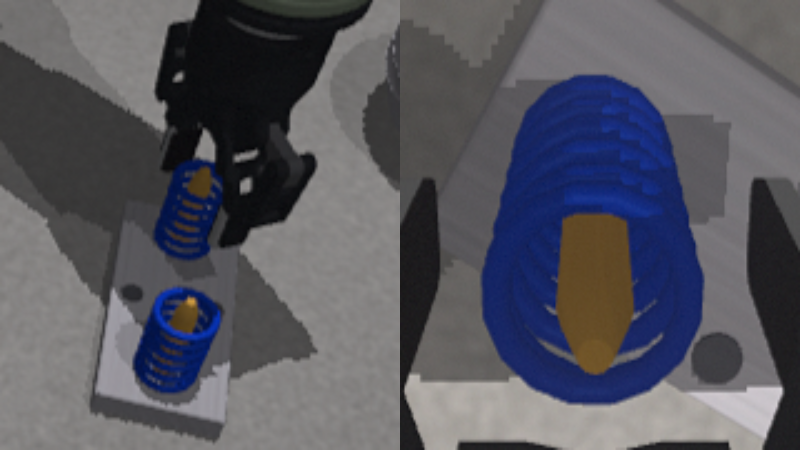

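The spring is free of both pads and stands round the rod. I'll retreat straight up.

Emit:
{"fn": "jog_arm", "kwargs": {
  "motion": [
    [[0,0,10],0],
    [[0,0,30],0],
    [[0,0,55],0],
    [[0,0,85],0],
    [[0,0,115],0]
  ]
}}

```text
time: 11.25
position: [0.5397, 0.217, 0.1666]
orientation: [0.707, 0.707, 0.0, 0.0]
force: [0.5, 0.7, -0.0]
width: 0.0641
```

Emit:
{"fn": "jog_arm", "kwargs": {
  "motion": [
    [[-30,-10,20],0],
    [[-70,-20,40],0],
    [[-70,-20,40],0],
    [[-70,-20,40],0]
  ]
}}

```text
time: 11.65
position: [0.4698, 0.1973, 0.206]
orientation: [0.707, 0.708, 0.001, 0.0]
force: [0.5, 0.8, -0.2]
width: 0.0638
```

Run:
```python
from h import *
s=arm.sense();print(s["position"],s["dq"].round(3),s["time"])
ims={n:arm.read_camera(n) for n in("scene","wrist","top")}
cv2.imwrite("pics/scene7.png",ims["scene"][:,:,::-1])
print(fit(ims,"blue",{"scene":(482,172)},.02,.02,.06,np.array([.54,.215]))[0])
print(fit(ims,"red",{"scene":(247,269)},.02,0,.06,np.array([.603,-.185]))[0])
print(fit(ims,"yellow",{"scene":(292,199)},.015,0,.045,np.array([.486,-.089]))[0])
```

```text
[0.46978546 0.19734837 0.20599632] [ 0.011  0.042 -0.003 -0.032 -0.003 -0.003  0.002] 11.65
(['scene'], array([0.5385, 0.2169]), np.float64(0.077))
(['scene'], array([ 0.6027, -0.1852]), np.float64(0.061))
(['scene'], array([ 0.486 , -0.0891]), np.float64(0.057))
```

View pics/scene7.png

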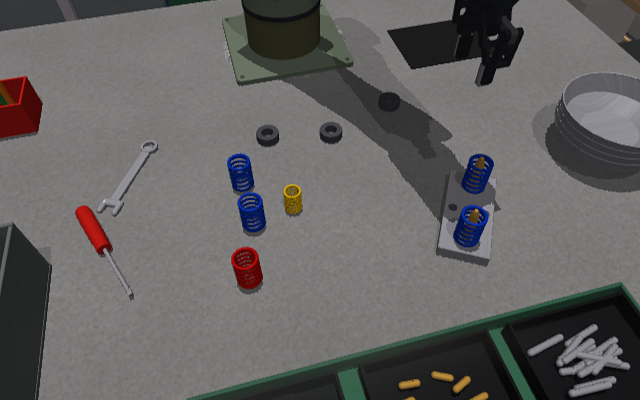

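The spring stands upright on the plate round the rod at about (478,174). The scene fit puts its axis about 3 mm from the rod's. The red and yellow springs haven't moved.

```bash
python3 -c "
from rig import arm
arm.job_done();print(arm.sense()['time'])"
```

```text
the job is handed in; nothing more can be done
the job is handed in; nothing more can be done
```

The rightmost loose blue spring is now on the bare rod, standing on the plate and released. I handed the job in about 12 s into the 32 s allowed; no verdict was reported.

- **Lowering:** I threaded the spring over the rod end and lowered it in the grip until it touched the plate. The force rose at TCP z 0.0498 m, which puts its underside level with the plate's top. It peaked at about 30 N. I eased the pressure off before opening the fingers, then backed away.
- **Last checks:** The scene camera fit puts the spring's axis about 3 mm from the rod's (limit 12 mm), and the spring looks upright. The red and yellow springs are within 1 mm of where they started, and the robot is clear of everything.
- **Disagreements:** Camera positions of the same item differed by up to about 3 mm. A two-view fit failed for the two decoy blue springs because they overlap in the scene view, and a scene-camera fit of the spring in the gripper was spoiled by the fingers. I used the wrist fit for the held spring and the top view alone for the decoys.

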